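# Change the studio supply over to the other kiln

### The job

Change the pottery studio's supply over from one kiln to the other: swing the lever with the T-shaped crossbar handle from the side it leans to up to upright (centre off), let it stand still there for about a second, then throw it fully over to the other side and let go. Leave the ball-ended lever on the similar box as it is.

Things in the scene. Friction and masses are not known exactly. Their poses are not given: they have to be found in the camera images.
- feed_box: The changeover switch's fixed grey steel housing, 110 (its x) x 140 (its y) x 60 mm high, standing upright on the table and fastened. Origin at the centre of its underside. The lever's hinge axis runs along the housing's x axis, 64 mm above the table, over the middle of the housing; the lever swings in the housing's y-z plane.
- feed_lever (a joint): Angle of the changeover lever, rad: 0 is upright (centre off), -0.6 the stop on the housing's -y side (it starts leaning that way, within 0.1 rad of this stop), +0.6 the stop on the +y side. Friction (about 2 N at the handle) holds it wherever it is left; no spring, no detent.
- feed_grip (a point): Centre of the changeover lever's off-white plastic T-shaped handle: a round crossbar 22 mm in diameter and 44 mm long, parallel to the hinge axis (the housing's x), carried on a 12 mm steel stem. It lies 110 mm from the hinge axis, so 174 mm above the table when upright and 155 mm at the stops. Its flat ends can be pinched from above, 44 mm apart along the housing's x axis, and the bar may turn between the fingers; or it can be pushed from the side.
- vent_knob (a point): Centre of the off-white ball, 28 mm in diameter, on the shorter thin lever of the other box (a same-sized grey housing for the fan damper), 75 mm from its hinge. A bystander: it must stay as it is.
Not all that is in view belongs to the job. What is shaped like the feed_box but brown or yellow is not meant.

How it is judged:
By the outcome, as a careful person would: the job done as asked, in the order asked, and still so for the second after the job is handed in, with the robot touching nothing.
It also fails if it takes over 35 s, if anything falls off the work surface, if the arm or the gripper's body presses on something with over 40 N, if the wrist force passes 120 N, or if a joint passes its speed limit or range.

### The arm

A 6-joint arm with a two-finger parallel gripper is mounted at the origin on the work surface. World frame = base frame: x ahead of the robot, y to its left, z up, the work surface at z = 0. Lengths are in m, angles in rad, forces in N, time in s.
With the tool pointing down it reaches from about 0.3 to 0.85 m from the base axis. Payload 5.4 kg.
Tool frame: the origin (TCP) lies at the centre of the arm's flange, where the gripper is bolted on; the fingertips stand 173 mm ahead of it and the grasp point (between the pads) lies 155 mm ahead of it; z points along the fingers, y is the direction in which the jaws open and shut (so a half turn about z gives the same grasp; the last joint's range is limited). The gripper opens to 85 mm and grips with 20 to 120 N. Pads are 22 mm wide; open, the fingers measure 114 mm over their backs; the gripper's body (76 mm by 85 mm) begins 54 mm behind the grasp point. The pads swing forward as they close: fully open they stand 13 mm farther back than shut.
Start: joints at [-1.507, 0.158, 1.597, -0, 1.386, -0.21], TCP at [0.155, -0.554, 0.405] pointing down, gripper open.
Joint ranges: [-2.91, 2.91], [-0.94, 2.29], [0.18, 2.7], [-1.29, 4.43], [0.17, 2.64], [-3, 3]. Speed limits (rad/s): [2.57, 2.57, 3.14, 3.14, 3.14, 3.14].

### API

Orientations are given as a rotation vector (axis times angle).
In Python, from workcell import bot, cams gives the robot as it stands.
- The arm moves only by the tool send_rows, never from a script. Its argument "steps" is a list of rows, each an object with "offset": the shift along the tool's x, y, z in cm, a list of three; "yaw": the turn about the tool's z in degrees. In form: [{"offset": [tx, ty, tz], "yaw": yaw}, ...]. A call has 1 to 8 rows; each row is the pose to reach, as a shift and turn from the pose commanded when the call began, along the tool's axes at that moment; what a row does not reach only later rows make up. A row lasts 1/10 s, in which the tool goes at most 50 mm and 8.59 degrees, less where a joint would pass 70% of its speed; a pose out of reach is approached as far as the arm can. A call with a gripper value outside its range is refused whole. "claw" is the finger opening in cm, from 0 to 8.54, set as the call begins (left out, the last holds). The fingers move at their own pace and stop on an object; "newtons" is the grip in N (left out, the last holds). Time passes only in rows, so rows that repeat a pose let the fingers close. It gives the time, the measured TCP pose, the force and the opening at its end, in the units of the state.
- bot.read_state(): the state, without advancing time (a new reading comes with each control period).
- cams.capture(name): name is "scene" or "top"; returns a dict with "color" (384x512x3 uint8, red, green, blue), "fov_y" (degrees; the focal length in pixels is half the picture's height over the tangent of half this angle, whatever the lens; pixels are square), "cx", "cy" (the principal point, pixels), "R" (3x3) and "t" (3): a world point X has camera coordinates R X + t. Camera axes: x right, y down, z forward; pixel columns grow to the right and rows downward; lengths in m; the calibration is good to about 2 mm. A picture is of the moment at which its call begins. There is no depth.
- bot.close_job(): hands the job in, once; it reports no verdict.
The state is a dict: "time": time; "joint_positions": joint angles; "qd": joint speeds; "joint_efforts": joint torques, N m; "eef_pos": TCP position; "orientation": TCP orientation; "contact_force": force on the tool from outside, world axes, zero at the start; "ft_torque": the same for the moment, N m; "gripper_width": finger opening in m.
Only numpy, scipy, OpenCV 4.12 (cv2) and the standard library are available. Lean on these libraries where they do the work, as an engineer would, in place of code of your own. Each camera call takes 0.05 s, during which the arm holds its last target.

## Working session

There is one attempt and no reset: what is moved stays moved. The work goes in short steps, Python scripts to look and compute and a tool call to move; the robot and the scene stay as the last step left them, time stands still between calls to the robot, and variables do not carry over. Pictures are saved under pics/ and viewed, and the job is handed in when it is done.

Besides the shell and the picture viewer there is one more tool, called after "Call:" as a command line: name --argument value ..., lists and objects as JSON in quotes. send_rows: Moves the arm, as the interface text tells. Its arguments: {"type":"object","properties":{"steps":{"type":"array","items":{"type":"object","properties":{"offset":{"type":"array","items":{"type":"number"}},"yaw":{"type":"number"}}}},"claw":{"type":"number"},"newtons":{"type":"number"}},"required":["steps"]}

```bash
mkdir -p pics; ls
python3 - <<'E'
from workcell import bot,cams
import cv2,numpy as np
s=bot.read_state(); print({k:np.round(v,3).tolist() for k,v in s.items()})
for n in("scene","top"):
    c=cams.capture(n); cv2.imwrite(f"pics/{n}0.png",c["color"][:,:,::-1])
    print(n,c["fov_y"],c["cx"],c["cy"],np.round(c["R"],4).tolist(),np.round(c["t"],4).tolist(), c["color"].shape)
    print(c.keys())
E
```

```text
pics
{'time': 0.0, 'joint_positions': [-1.507, 0.159, 1.598, 0.0, 1.386, -0.21], 'qd': [-0.0, -0.0, -0.0, 0.001, 0.0, 0.001], 'joint_efforts': [0.0, -39.6, -33.143, -0.0, 0.008, -0.0], 'eef_pos': [0.155, -0.553, 0.404], 'orientation': [-3.11, -0.429, -0.0], 'contact_force': [-0.389, 0.319, -0.794], 'ft_torque': [-0.029, 0.029, 0.051], 'gripper_width': 0.086}
scene 47.91600552154933 258.0630420887694 187.60193510946425 [[0.8713, 0.4907, 0.0054], [0.3796, -0.6671, -0.641], [-0.311, 0.5606, -0.7675]] [-0.3659, -0.1158, 1.4708] (384, 512, 3)
dict_keys(['color', 'fov_y', 'cx', 'cy', 'R', 't'])
top 47.274370468314395 254.17686177216336 190.66945475215323 [[-0.02, -0.9998, 0.0079], [-0.997, 0.0194, -0.0747], [0.0745, -0.0094, -0.9972]] [-0.0552, 0.4399, 1.059] (384, 512, 3)
dict_keys(['color', 'fov_y', 'cx', 'cy', 'R', 't'])
```

View pics/scene0.png

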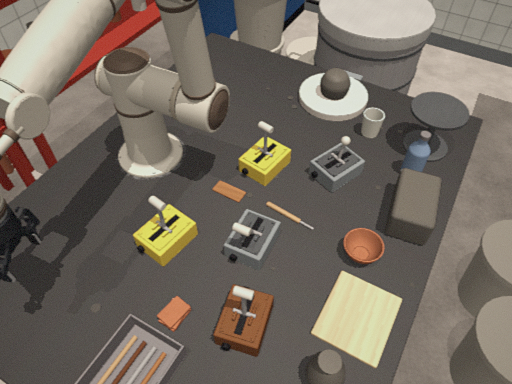

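View pics/top0.png

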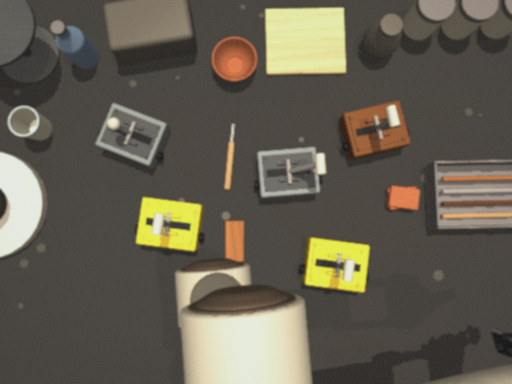

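The T-lever candidates are two yellow boxes at top (169,224) and (337,265), a brown one at (377,129) and a grey one at (289,172). The other grey box, at (131,134), has the ball lever. The one that fits is the grey box with the crossbar at top (320,163), scene (243,231). I'll confirm it in an enlarged crop and measure it.

```bash
cat > h.py <<'E'
import numpy as np,cv2
from workcell import bot,cams
def cap(n):
    c=cams.capture(n); c["f"]=c["color"].shape[0]/2/np.tan(np.radians(c["fov_y"]/2)); return c
def ray(c,u,v):
    d=np.array([(u-c["cx"])/c["f"],(v-c["cy"])/c["f"],1.]); R=np.array(c["R"]); 
    return -R.T@np.array(c["t"]), R.T@d
def plane(c,u,v,z):
    o,d=ray(c,u,v); return o+d*(z-o[2])/d[2]
def tri(rs):
    A=0;b=0
    for o,d in rs:
        d=d/np.linalg.norm(d);P=np.eye(3)-np.outer(d,d);A=A+P;b=b+P@o
    X=np.linalg.solve(A,b); return X,[np.linalg.norm((np.eye(3)-np.outer(d,d)/(d@d))@(X-o)) for o,d in rs]
def proj(c,X):
    p=np.array(c["R"])@X+np.array(c["t"]); return c["cx"]+c["f"]*p[0]/p[2],c["cy"]+c["f"]*p[1]/p[2]
def bar(c,roi):
    x0,y0,x1,y1=roi; im=c["color"][y0:y1,x0:x1].astype(int)
    m=((im.min(2)>165)).astype(np.uint8)
    n,l,st,ce=cv2.connectedComponentsWithStats(m); i=1+np.argmax(st[1:,4])
    pts=np.argwhere(l==i)[:,::-1].astype(np.float32)+[x0,y0]
    return cv2.minAreaRect(pts.astype(np.float32)),st[i,4]
E
python3 - <<'E'
from h import *
cs={}
rs=[]
for n,roi in(("scene",(215,205,285,270)),("top",(250,140,335,205))):
    c=cap(n);cs[n]=c; r,a=bar(c,roi); print(n,r,a); rs.append(ray(c,*r[0]))
    x0,y0,x1,y1=roi; cv2.imwrite(f"pics/crop_{n}.png",cv2.resize(c["color"][y0:y1,x0:x1,::-1],None,fx=7,fy=7,interpolation=cv2.INTER_CUBIC))
print(tri(rs))
# box top-face
c=cs["top"];im=c["color"][140:205,250:335].astype(int)
hsv=cv2.cvtColor(c["color"],cv2.COLOR_RGB2HSV)[140:205,250:335]
m=((hsv[...,2]>85)&(hsv[...,2]<165)&(hsv[...,1]<50)).astype(np.uint8)
n,l,st,ce=cv2.connectedComponentsWithStats(m);i=1+np.argmax(st[1:,4]);print(st[i],)
pts=np.argwhere(l==i)[:,::-1]+[250,140]
r=cv2.minAreaRect(pts.astype(np.float32)); print(r)
b=cv2.boxPoints(r); W=np.array([plane(c,*p,0.06) for p in b]); print(W.round(3), W.mean(0)); print(np.linalg.norm(W-np.roll(W,1,0),axis=1))
for p,q in zip(W,np.roll(W,-1,0)): print(np.degrees(np.arctan2(*(q-p)[1::-1])))
E
```

```text
scene ((241.10003662109375, 227.80003356933594), (16.994115829467773, 6.7082037925720215), 26.56505012512207) 113
top ((320.5, 163.0), (20.0, 7.0), 90.0) 149
(array([ 0.48477737, -0.20464128,  0.16247751]), [np.float64(0.0006368986328575779), np.float64(0.0006368986328574582)])
[   6    6   72   52 2039]
((292.3000183105469, 171.10000610351562), (47.751155853271484, 69.34297943115234), 85.2363510131836)
[[ 0.532 -0.069  0.06 ]
 [ 0.542 -0.234  0.06 ]
 [ 0.429 -0.239  0.06 ]
 [ 0.419 -0.076  0.06 ]] [ 0.48036926 -0.15450466  0.06      ]
[0.113308   0.16471656 0.11357346 0.16338771]
-86.2624130543719
-177.11489897628462
93.6487018014367
3.5551835303333905
```

View pics/crop_top.png

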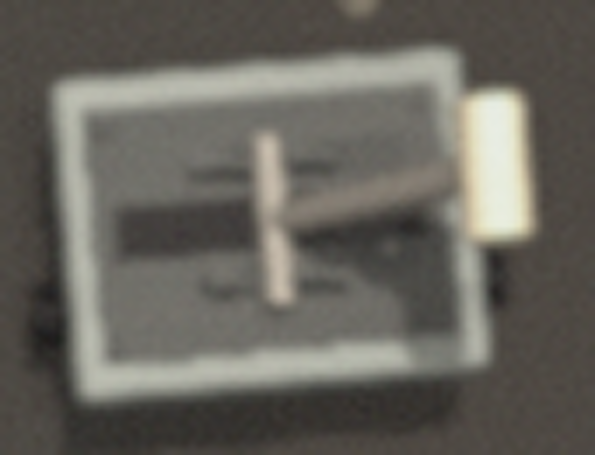

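View pics/crop_scene.png

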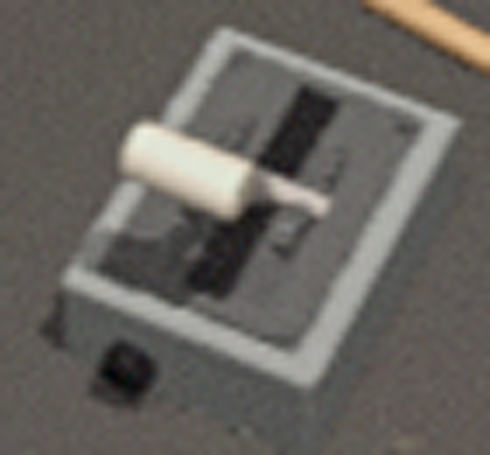

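The crops confirm it: a grey housing with an off-white crossbar leaning right in the top view (world −y). The rim corners in the top crop are at about (53,85), (458,48), (490,362) and (82,402).

Run:
```python
from h import *
c=cap("top");s=cap("scene")
def fit(c,co,k,off):
    W=np.array([plane(c,p[0]/7+off[0]-.43,p[1]/7+off[1]-.43,0.06) for p in co]); print(W.round(4).tolist(), W.mean(0).round(4), np.linalg.norm(W-np.roll(W,1,0),axis=1).round(4))
    for p,q in zip(W,np.roll(W,-1,0)): print(round(np.degrees(np.arctan2(*(q-p)[1::-1])),1),end=' ')
    print()
fit(c,[(53,85),(458,48),(490,362),(82,402)],7,(250,140))
fit(s,[(222,28),(460,122),(310,385),(66,275)],7,(215,205))
from scipy.spatial.transform import Rotation as Ro
st=bot.read_state();print(Ro.from_rotvec(st["orientation"]).as_matrix().round(3))
# bar ends on the top view / scene
g,_=tri([ray(s,241.1+.0,227.8),ray(c,320.5,163.0)]);print(g)
```

```text
[[0.5279, -0.0723, 0.06], [0.538, -0.2099, 0.06], [0.4311, -0.2174, 0.06], [0.4203, -0.0799, 0.06]] [ 0.4793 -0.1449  0.06  ] [0.1079 0.1379 0.1072 0.138 ]
-85.8 -176.0 94.5 4.0 
[[0.4255, -0.0799, 0.06], [0.5328, -0.0734, 0.06], [0.5396, -0.2088, 0.06], [0.4336, -0.213, 0.06]] [ 0.4829 -0.1438  0.06  ] [0.1333 0.1075 0.1356 0.1061]
3.5 -87.1 -177.8 93.5 
[[ 0.963  0.27  -0.   ]
 [ 0.27  -0.963  0.001]
 [ 0.    -0.001 -1.   ]]
[ 0.48477732 -0.20464128  0.16247763]
```

The box centre is (0.481, −0.1445) with yaw ≈ 4°. The grip is at (0.485, −0.203, 0.16), which is 0.55 rad from upright and matches the stated geometry. I'll approach from above with the jaws along the housing's x.

Call:
send_rows --steps '[{"offset":[2,-1.2,0],"yaw":-4},{"offset":[6,-3.6,0],"yaw":-12},{"offset":[10,-6,0],"yaw":-20},{"offset":[14,-8.4,0],"yaw":-28},{"offset":[18,-10.8,0],"yaw":-36},{"offset":[22,-13.2,0],"yaw":-44},{"offset":[26,-15.6,0],"yaw":-52},{"offset":[30,-18,0],"yaw":-60}]' --claw 8.5 --newtons 25

```text
time: 1.1
eef_pos: [0.3966, -0.2975, 0.4049]
orientation: [2.475, 1.934, 0.0]
contact_force: [1.6, -0.8, -0.4]
gripper_width: 0.085
```

```bash
cat > rel.py <<'E'
from h import *
import sys
from scipy.spatial.transform import Rotation as Ro
def rel(tgt):
    s=bot.read_state();R=Ro.from_rotvec(s["orientation"]).as_matrix()
    print("t",round(s["time"],2),"pos",s["eef_pos"].round(4) if hasattr(s["eef_pos"],'round') else s["eef_pos"],"yang",round(np.degrees(np.arctan2(R[1,1],R[0,1])),2),"w",s["gripper_width"],"F",np.round(s["contact_force"],1))
    print("off cm",(R.T@(np.array(tgt)-s["eef_pos"])*100).round(2), "zax",R[:,2].round(4))
rel([float(a) for a in sys.argv[1:4]])
E
python3 rel.py 0.485 -0.203 0.400
```

```text
t 1.1 pos [ 0.3966 -0.2975  0.4049] yang -14.0 w 0.08501945742571738 F [ 1.6 -0.8 -0.4]
off cm [11.31  6.3   0.49] zax [ 4.e-04 -4.e-04 -1.e+00]
```

Call:
send_rows --steps '[{"offset":[3,1.7,0.1],"yaw":-5},{"offset":[6.5,3.6,0.3],"yaw":-11},{"offset":[9.5,5.3,0.4],"yaw":-15},{"offset":[11,6.1,0.5],"yaw":-18},{"offset":[11.3,6.3,0.5],"yaw":-18},{"offset":[11.3,6.3,0.5],"yaw":-18}]'

```text
time: 1.7
eef_pos: [0.4846, -0.2052, 0.3996]
orientation: [-2.149, -2.291, 0.001]
contact_force: [-0.2, -0.8, -0.1]
gripper_width: 0.085
```

```bash
python3 rel.py 0.485 -0.203 0.306
python3 - <<'E'
from h import *
for n in("scene","top"):
    cv2.imwrite(f"pics/{n}1.png",cap(n)["color"][:,:,::-1])
E
```

```text
t 1.7 pos [ 0.4846 -0.2052  0.3996] yang 3.67 w 0.08498809653072545 F [-0.2 -0.8 -0.1]
off cm [0.22 0.06 9.36] zax [-4.e-04 -2.e-04 -1.e+00]
```

View pics/scene1.png

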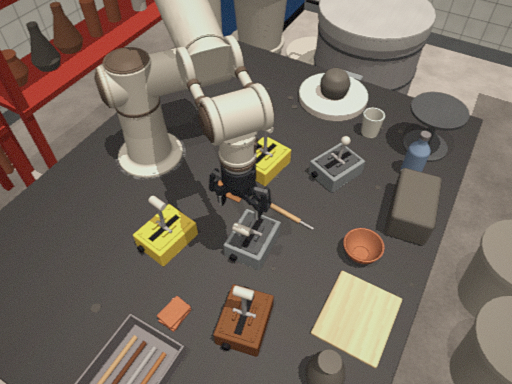

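View pics/top1.png

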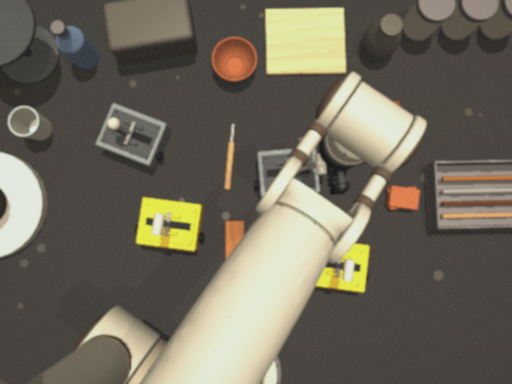

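The gripper stands over the handle, with scene fingers at about (240,190) and the crossbar at (243,229). Descending.

Call:
send_rows --steps '[{"offset":[0.2,0.1,2.5],"yaw":0},{"offset":[0.2,0.1,5.5],"yaw":0},{"offset":[0.2,0.1,8],"yaw":0},{"offset":[0.2,0.1,9.1],"yaw":0},{"offset":[0.2,0.1,9.4],"yaw":0},{"offset":[0.2,0.1,9.4],"yaw":0}]'

```text
time: 2.4
eef_pos: [0.4855, -0.2038, 0.3063]
orientation: [2.149, 2.29, 0.0]
contact_force: [0.6, 0.3, 0.3]
gripper_width: 0.085
```

```bash
python3 rel.py 0.485 -0.203 0.306
python3 - <<'E'
from h import *
c=cap("scene");cv2.imwrite("pics/scene2.png",cv2.resize(c["color"][150:280,180:310,::-1],None,fx=4.5,fy=4.5,interpolation=cv2.INTER_CUBIC))
E
```

```text
t 2.4 pos [ 0.4855 -0.2038  0.3063] yang 3.63 w 0.08500653170585921 F [0.6 0.3 0.3]
off cm [ 0.08 -0.04  0.03] zax [ 6.e-04 -5.e-04 -1.e+00]
```

View pics/scene2.png

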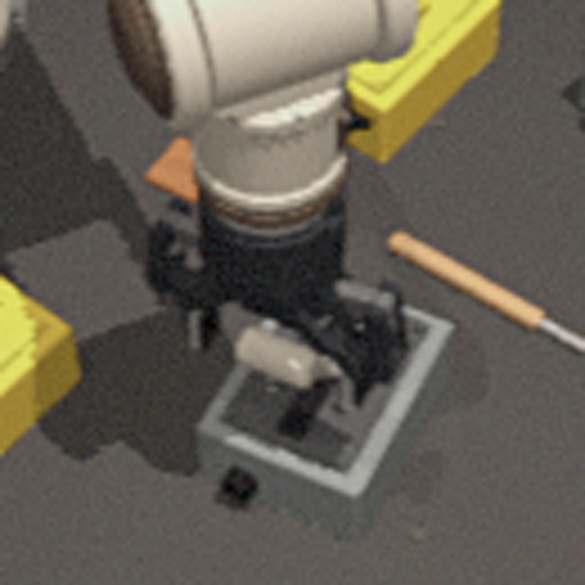

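The fingers straddle the bar ends. Closing.

Call:
send_rows --steps '[{"offset":[0,0,0],"yaw":0},{"offset":[0,0,0],"yaw":0},{"offset":[0,0,0],"yaw":0},{"offset":[0,0,0],"yaw":0},{"offset":[0,0,0],"yaw":0},{"offset":[0,0,0],"yaw":0},{"offset":[0,0,0],"yaw":0},{"offset":[0,0,0],"yaw":0}]' --claw 3.8 --newtons 25

```text
time: 3.25
eef_pos: [0.4855, -0.2035, 0.3065]
orientation: [2.148, 2.291, -0.001]
contact_force: [-4.6, -1.3, 6.0]
gripper_width: 0.0439
```

```bash
python3 rel.py 0.485 -0.203 0.306
python3 - <<'E'
from h import *
c=cap("scene");cv2.imwrite("pics/scene3.png",cv2.resize(c["color"][150:280,180:310,::-1],None,fx=4.5,fy=4.5,interpolation=cv2.INTER_CUBIC))
E
```

```text
t 3.25 pos [ 0.4855 -0.2035  0.3065] yang 3.7 w 0.04394723205972734 F [-4.6 -1.3  6. ]
off cm [ 0.05 -0.04  0.05] zax [ 0.     -0.0011 -1.    ]
```

View pics/scene3.png

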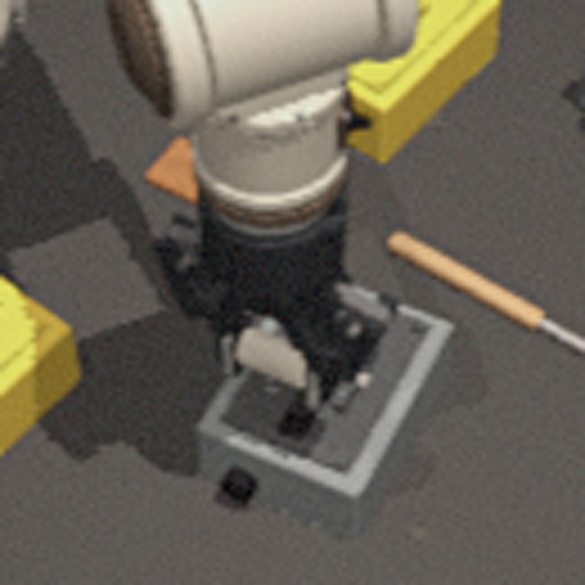

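The width is 43.9 mm, so the bar is pinched. Swinging along the arc to upright.

Call:
send_rows --steps '[{"offset":[0.65,0,-0.38],"yaw":0},{"offset":[1.33,0,-0.73],"yaw":0},{"offset":[2.04,0,-1.03],"yaw":0},{"offset":[2.77,0,-1.27],"yaw":0},{"offset":[3.63,0,-1.49],"yaw":0},{"offset":[4.38,0,-1.62],"yaw":0},{"offset":[5.15,0,-1.7],"yaw":0},{"offset":[5.9,0,-1.73],"yaw":0}]'

```text
time: 4.1
eef_pos: [0.4817, -0.1449, 0.3238]
orientation: [2.147, 2.29, -0.004]
contact_force: [-2.0, -4.7, 2.8]
gripper_width: 0.0434
```

```bash
python3 rel.py 0.481 -0.1445 0.324
python3 - <<'E'
from h import *
c=cap("scene");cv2.imwrite("pics/scene4.png",cv2.resize(c["color"][150:280,180:310,::-1],None,fx=4.5,fy=4.5,interpolation=cv2.INTER_CUBIC))
print(proj(c,np.array([.481,-.1445,.174])))
c=cap("top");cv2.imwrite("pics/top4.png",c["color"][:,:,::-1])
E
```

```text
t 4.1 pos [ 0.4817 -0.1449  0.3238] yang 3.7 w 0.04341675793990437 F [-2.  -4.7  2.8]
off cm [ 0.05 -0.07 -0.02] zax [ 5.0e-04 -3.7e-03 -1.0e+00]
(np.float64(251.51338368124325), np.float64(207.76647158275313))
```

View pics/scene4.png

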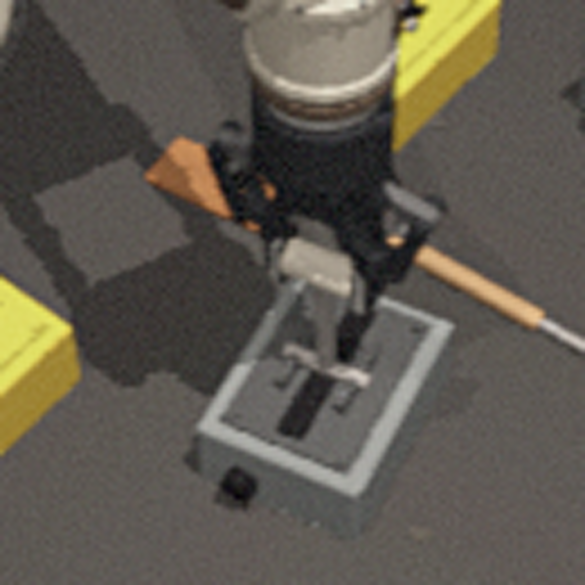

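View pics/top4.png

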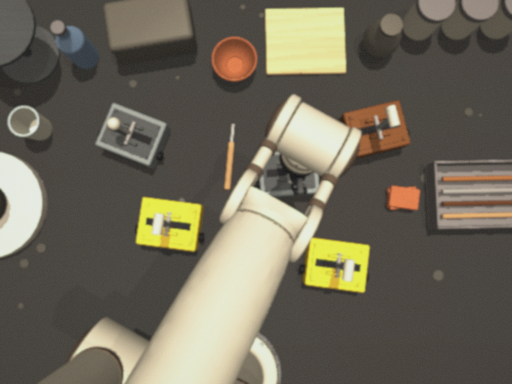

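Run:
```python
from h import *
c=cap("scene")
im=c["color"][150:280,180:310,::-1]
cv2.imwrite("pics/scene5.png",cv2.resize(im[40:95,40:95],None,fx=10,fy=10,interpolation=cv2.INTER_CUBIC))
f=lambda u,v,z:plane(c,180+u/4.5-.4,150+v/4.5-.4,z)
print("hinge",f(284,350,.066),f(368,380,.066),"bar",f(317,264,.174))
for th in(-.05,0,.05):
  u=np.array([-.07,.9975])*.11*np.sin(th); print(th,[((a-180+.4)*4.5 if i==0 else (a-150+.4)*4.5) for i,a in enumerate(proj(c,np.array([.481+u[0],-.1445+u[1],.064+.11*np.cos(th)])))])
```

```text
hinge [ 0.45232063 -0.14496609  0.066     ] [ 0.50808591 -0.13871344  0.066     ] bar [ 0.47853406 -0.14774833  0.174     ]
-0.05 [np.float64(319.37569523058994), np.float64(268.86111774587573)]
0 [np.float64(323.61022656559464), np.float64(261.74912212238905)]
0.05 [np.float64(327.8234082008861), np.float64(254.96955459083236)]
```

View pics/scene5.png

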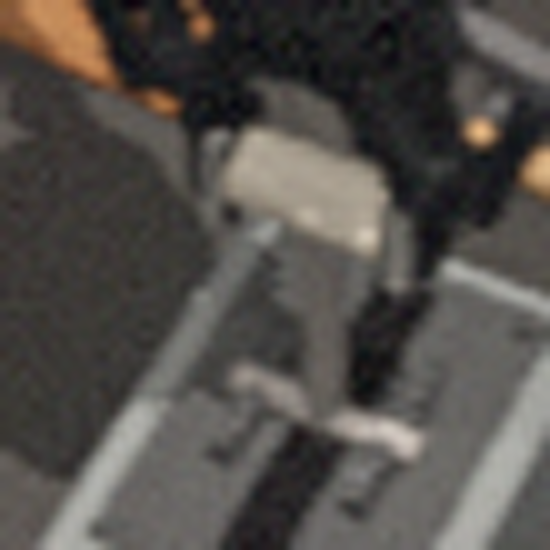

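```bash
python3 - <<'E'
from h import *
c=cap("top");s=cap("scene")
P=lambda u,v:(250+u/7-.43,140+v/7-.43)
for z in(.064,.067):
  print([plane(c,*P(*p),z).round(4).tolist() for p in((265,135),(283,300))])
a=ray(c,*P(274,217)); b=ray(s,180+326/4.5-.4,150+365/4.5-.4); print(tri([a,b]))
E
python3 rel.py .481 -.1425 .324
```

```text
[[0.5089, -0.1433, 0.064], [0.453, -0.1479, 0.064]]
[[0.5085, -0.143, 0.067], [0.4527, -0.1476, 0.067]]
(array([ 0.48105281, -0.14462538,  0.06995008]), [np.float64(0.0008262983732829458), np.float64(0.0008262983732829878)])
t 4.35 pos [ 0.4817 -0.1446  0.3237] yang 3.7 w 0.04389474429162708 F [-4.2 -1.5  6.3]
off cm [ 0.21 -0.06 -0.03] zax [ 1.e-04 -1.e-03 -1.e+00]
```

Two views put the hinge at y ≈ −0.144 and the bar at about −0.146, within roughly 0.02 rad of upright. I'll nudge it 1 mm and hold.

Call:
send_rows --steps '[{"offset":[0.1,0,0],"yaw":0},{"offset":[0.1,0,0],"yaw":0},{"offset":[0.1,0,0],"yaw":0},{"offset":[0.1,0,0],"yaw":0},{"offset":[0.1,0,0],"yaw":0},{"offset":[0.1,0,0],"yaw":0},{"offset":[0.1,0,0],"yaw":0},{"offset":[0.1,0,0],"yaw":0}]'

```text
time: 5.15
eef_pos: [0.4817, -0.144, 0.3238]
orientation: [2.148, 2.291, -0.002]
contact_force: [-3.8, -3.9, 5.9]
gripper_width: 0.0435
```

Call:
send_rows --steps '[{"offset":[0,0,0],"yaw":0},{"offset":[0,0,0],"yaw":0},{"offset":[0,0,0],"yaw":0},{"offset":[0,0,0],"yaw":0},{"offset":[0,0,0],"yaw":0}]'

```text
time: 5.65
eef_pos: [0.4817, -0.144, 0.3238]
orientation: [2.148, 2.291, -0.002]
contact_force: [-4.3, -4.1, 6.7]
gripper_width: 0.0436
```

```bash
python3 rel.py .481 -.1435 .324
```

```text
t 5.65 pos [ 0.4817 -0.144   0.3238] yang 3.69 w 0.043633906628973165 F [-4.3 -4.1  6.7]
off cm [ 0.06 -0.06 -0.02] zax [ 2.0e-04 -2.2e-03 -1.0e+00]
```

Held for over a second. Now over to the +y side.

Call:
send_rows --steps '[{"offset":[0.88,0,0.04],"yaw":0},{"offset":[1.75,0,0.14],"yaw":0},{"offset":[2.61,0,0.32],"yaw":0},{"offset":[3.46,0,0.56],"yaw":0},{"offset":[4.28,0,0.87],"yaw":0},{"offset":[5.08,0,1.24],"yaw":0},{"offset":[5.84,0,1.68],"yaw":0},{"offset":[6.2,0,1.92],"yaw":0}]'

```text
time: 6.45
eef_pos: [0.4776, -0.0812, 0.3042]
orientation: [2.148, 2.292, -0.001]
contact_force: [-4.8, -1.8, 6.9]
gripper_width: 0.0437
```

Call:
send_rows --steps '[{"offset":[0.2,0,0.14],"yaw":0},{"offset":[0.3,0,0.2],"yaw":0},{"offset":[0.3,0,0.2],"yaw":0}]'

```text
time: 6.75
eef_pos: [0.4775, -0.0784, 0.3022]
orientation: [2.148, 2.292, -0.0]
contact_force: [-4.0, -1.3, 5.8]
gripper_width: 0.0431
```

```bash
python3 rel.py .4767 -.0825 .3046;python3 - <<'E'
from h import *
c=cap("scene");cv2.imwrite("pics/scene6.png",cv2.resize(c["color"][150:280,180:310,::-1],None,fx=4.5,fy=4.5,interpolation=cv2.INTER_CUBIC))
E
```

```text
t 6.75 pos [ 0.4775 -0.0784  0.3022] yang 3.71 w 0.04307808415240483 F [-4.  -1.3  5.8]
off cm [-0.4  -0.1  -0.24] zax [-1.e-04 -2.e-04 -1.e+00]
```

View pics/scene6.png

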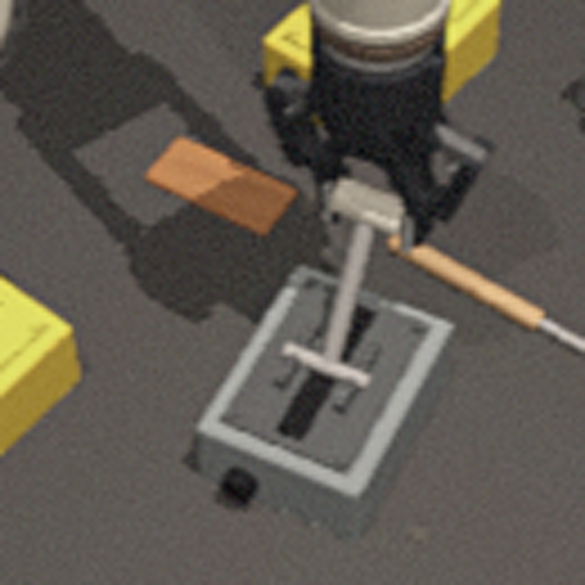

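No stop force felt yet, so I'll push a little further along the arc and watch the force.

Call:
send_rows --steps '[{"offset":[0.2,0,0.14],"yaw":0},{"offset":[0.4,0,0.28],"yaw":0},{"offset":[0.4,0,0.28],"yaw":0}]'

```text
time: 7.1
eef_pos: [0.4774, -0.0756, 0.3005]
orientation: [2.147, 2.29, -0.004]
contact_force: [-7.3, -6.4, 12.1]
gripper_width: 0.0439
```

```bash
python3 rel.py .4767 -.0825 .3046;python3 - <<'E'
from h import *
c=cap("scene");cv2.imwrite("pics/scene7.png",cv2.resize(c["color"][170:230,220:280,::-1],None,fx=9,fy=9,interpolation=cv2.INTER_CUBIC))
E
```

```text
t 7.1 pos [ 0.4774 -0.0756  0.3005] yang 3.71 w 0.04393895545573765 F [-7.3 -6.4 12.1]
off cm [-0.69 -0.11 -0.41] zax [-0.     -0.0039 -1.    ]
```

View pics/scene7.png

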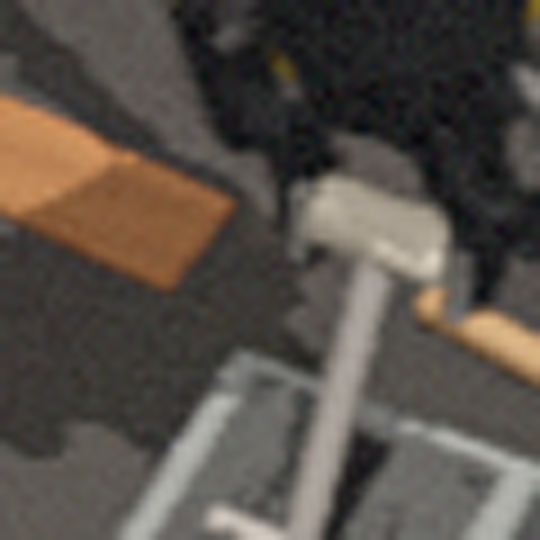

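Call:
send_rows --steps '[{"offset":[0.2,0,0.14],"yaw":0},{"offset":[0.4,0,0.28],"yaw":0},{"offset":[0.4,0,0.28],"yaw":0}]'

```text
time: 7.45
eef_pos: [0.4775, -0.0741, 0.3003]
orientation: [2.142, 2.286, -0.013]
contact_force: [-15.4, -18.8, 23.7]
gripper_width: 0.0441
```

```bash
python3 rel.py .4767 -.0825 .3046;python3 - <<'E'
from h import *
c=cap("scene");cv2.imwrite("pics/scene8.png",cv2.resize(c["color"][170:230,220:280,::-1],None,fx=9,fy=9,interpolation=cv2.INTER_CUBIC))
E
```

```text
t 7.45 pos [ 0.4775 -0.0741  0.3003] yang 3.72 w 0.044138301630834084 F [-15.4 -18.8  23.7]
off cm [-0.83 -0.13 -0.42] zax [ 3.000e-04 -1.190e-02 -9.999e-01]
```

View pics/scene8.png

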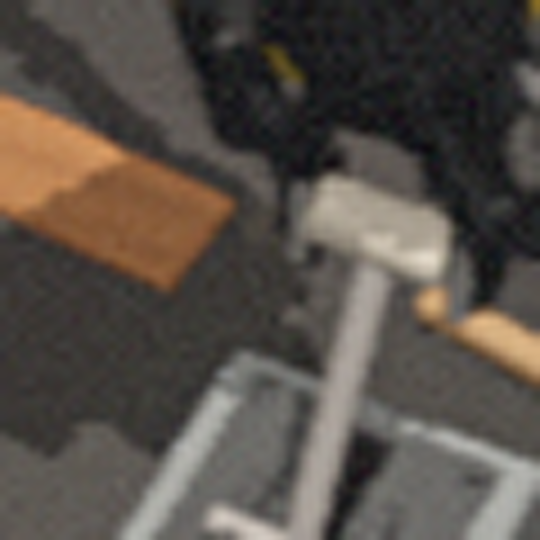

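The stop is reached: the force climbs and the bar stays where it was. I'll ease off most of the pressure, then release and lift.

Call:
send_rows --steps '[{"offset":[-0.25,0,-0.18],"yaw":0},{"offset":[-0.45,0,-0.3],"yaw":0},{"offset":[-0.45,0,-0.3],"yaw":0}]'

```text
time: 7.8
eef_pos: [0.4773, -0.0759, 0.3005]
orientation: [2.148, 2.291, -0.002]
contact_force: [-7.1, -3.1, 11.5]
gripper_width: 0.0438
```

Call:
send_rows --steps '[{"offset":[0,0,0],"yaw":0},{"offset":[0,0,0],"yaw":0},{"offset":[0,0,0],"yaw":0},{"offset":[0,0,0],"yaw":0},{"offset":[0,0,0],"yaw":0},{"offset":[0,0,0],"yaw":0},{"offset":[0,0,0],"yaw":0},{"offset":[0,0,0],"yaw":0}]' --claw 8.5

```text
time: 8.6
eef_pos: [0.4772, -0.0749, 0.2992]
orientation: [-2.149, -2.292, -0.0]
contact_force: [-0.0, 0.3, 0.7]
gripper_width: 0.0853
```

Call:
send_rows --steps '[{"offset":[0,0,-1.5],"yaw":0},{"offset":[0,0,-4],"yaw":0},{"offset":[0,0,-7],"yaw":0},{"offset":[0,0,-10],"yaw":0},{"offset":[-4,0,-10.5],"yaw":0},{"offset":[-8.5,0,-10.5],"yaw":0},{"offset":[-13,0,-10.5],"yaw":0},{"offset":[-17,0,-10.5],"yaw":0}]'

```text
time: 9.4
eef_pos: [0.488, -0.2466, 0.4044]
orientation: [2.149, 2.291, -0.0]
contact_force: [-0.2, 0.3, -0.1]
gripper_width: 0.0848
```

Call:
send_rows --steps '[{"offset":[-4,0,0],"yaw":0},{"offset":[-8,0,0],"yaw":0},{"offset":[-12,0,0],"yaw":0},{"offset":[-14,0,0],"yaw":0},{"offset":[-14,0,0],"yaw":0}]'

```text
time: 9.9
eef_pos: [0.4966, -0.3868, 0.4037]
orientation: [-2.152, -2.289, 0.001]
contact_force: [-0.4, 0.3, -0.1]
gripper_width: 0.0848
```

```bash
python3 rel.py .4767 -.0825 .3046;python3 - <<'E'
from h import *
c=cap("scene");cv2.imwrite("pics/scene9.png",c["color"][:,:,::-1])
t=cap("top");cv2.imwrite("pics/top9.png",t["color"][:,:,::-1])
print(bar(c,(235,175,275,215)),bar(t,(240,130,280,190)))
print(tri([ray(c,*bar(c,(235,175,275,215))[0][0]),ray(t,*bar(t,(240,130,280,190))[0][0])]))
E
```

```text
t 9.9 pos [ 0.4966 -0.3868  0.4037] yang 3.52 w 0.08484238477426746 F [-0.4  0.3 -0.1]
off cm [30.5  -0.11  9.9 ] zax [-3.e-04 -3.e-04 -1.e+00]
(((261.85345458984375, 194.00863647460938), (15.756773948669434, 5.908790111541748), 23.198591232299805), np.int32(91)) (((269.5997314453125, 164.49502563476562), (26.41699981689453, 20.124860763549805), 87.1375961303711), np.int32(190))
(array([ 0.48221758, -0.09499671,  0.17736097]), [np.float64(0.0013376552092022904), np.float64(0.0013376552092021754)])
```

View pics/scene9.png

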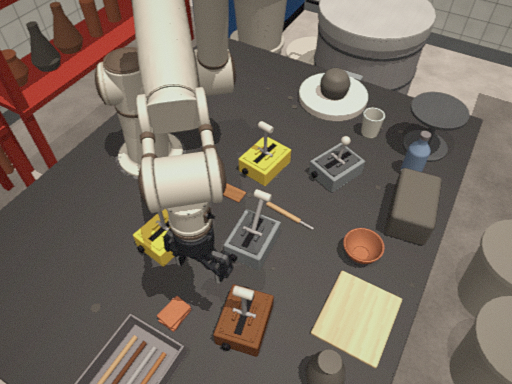

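View pics/top9.png

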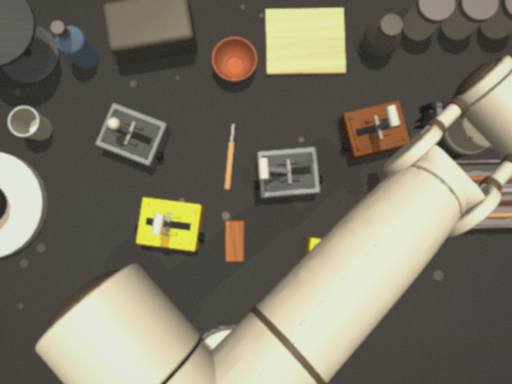

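The lever now leans to the +y side, with the bar at top (264,167), scene (262,194). The top mask merged the stem into the bar, so I'll remeasure with a tighter one.

Run:
```python
from h import *
c=cap("scene");t=cap("top")
rc=bar(c,(235,175,275,215));rt=bar(t,(255,150,271,185));print(rc,rt)
X,e=tri([ray(c,*rc[0][0]),ray(t,*rt[0][0])]);print(X,e)
s=np.dot(X[:2]-[.481,-.1443],[-.07,.9975]);print("ang",np.arctan2(s,X[2]-.064))
for th in(.5,.55,.6):
  u=np.array([-.07,.9975])*.11*np.sin(th);P=np.array([.481+u[0],-.1443+u[1],.064+.11*np.cos(th)]);print(th,np.round(proj(c,P),1),np.round(proj(t,P),1))
cv2.imwrite("pics/top10.png",cv2.resize(t["color"][140:205,250:335,::-1],None,fx=7,fy=7,interpolation=cv2.INTER_CUBIC))
```

```text
(((261.9741516113281, 194.06036376953125), (16.019386291503906, 5.908790111541748), 23.198591232299805), np.int32(92)) (((265.0735778808594, 165.04412841796875), (25.78031349182129, 11.082679748535156), 87.27368927001953), np.int32(174))
[ 0.48069941 -0.08701362  0.16805449] [np.float64(0.0007964879883061612), np.float64(0.0007964879883061549)]
ang 0.5023578647495681
0.5 [260.3 196.5] [267.4 167.4]
0.55 [261.  195.9] [265.1 167.7]
0.6 [261.7 195.4] [263.  168.1]
```

View pics/top10.png

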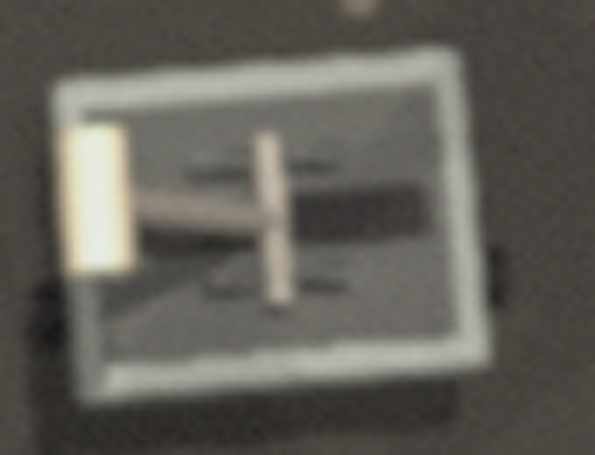

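In the enlarged crop the bar is at top (263.6, 167.9). The geometry predicts (263.0, 168.1) for +0.6 rad, so it is at the stop. The ball knob is still at (113,124). Handing in.

```bash
python3 -c "
from workcell import bot
print(bot.close_job())"
```

```text
the job is handed in; nothing more can be done
None
```

The changeover is done. I pinched the T-bar of the grey box by its ends, swung the lever to upright and held it there for about 1.5 s. Then I threw it over until the +y stop pushed back, released it and moved the arm clear. I handed it in at about 10 s.

**Final position:** the bar in the top view sits within 1 px of where +0.6 rad should put it. The robot touches nothing, and by eye the ball-ended lever is where it started.

**Checks that disagreed:**
- **Final angle:** the automatic two-view measurement gave about 0.50 rad. Its top mask had merged part of the stem with the bar, so I trusted the enlarged crop and the stop force (about 30 N at the wrist) instead.
- **Upright hold:** the tool position put the lever within about 0.02 rad of centre. The scene image and the stop being felt 5–7 mm later than computed suggest it may have been up to about 0.05 rad short of centre, on the −y side.

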